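# Restack the candy trays

### The arm

A 6-joint arm with a two-finger parallel gripper is mounted at the origin on the work surface. World frame = base frame: x ahead of the robot, y to its left, z up, the work surface at z = 0. Lengths are in m, angles in degrees, forces in N, time in s.
With the tool pointing down it reaches from about 0.4 to 0.825 m from the base axis. Payload 7 kg.
Tool frame: the origin (TCP) lies at the very end of the fingers, on their centre line; the grasp point (between the pads) lies 19 mm behind it; z points along the fingers, y is the direction in which the jaws open and shut (so a half turn about z gives the same grasp; the last joint's range is limited). The gripper opens to 88 mm and grips with 3 to 60 N. Pads are 19 mm wide; open, the fingers measure 130 mm over their backs; the gripper's body (78 mm by 193 mm) begins 47 mm behind the grasp point.
Start: joints at [-54.483, 20.546, 0.682, 0, -70.136, -16.507], TCP at [0.22, -0.638, 0.227] pointing down, gripper open.
Joint ranges: [-176.03, 176.03], [-82.01, 121.73], [-58.28, 71.71], [-173.87, 95.51], [-174.79, -0.11], [-173.66, 173.66]. Speed limits (degrees/s): [136.94, 136.94, 172.46, 180, 180, 180].

### API

Orientations are given as [roll, pitch, yaw] about the fixed x, y, z axes, in that order (R = Rz(yaw) Ry(pitch) Rx(roll)).
In Python, from plant import ctrl, snapshot, workorder gives the robot as it stands. The module is installed in compiled form; this text tells all that it offers.
- The arm moves only by the shell command python3 -m creep 'ROWS'. ROWS is JSON, a list of rows, each a list of 5 numbers: the shift along the tool's x, y, z scaled (see below), then the turn about the tool's z scaled (see below), then the finger opening in mm, from 0 to 87.6. A call has exactly 8 rows; each row is the pose to reach, as a shift and turn from the pose commanded when the call began, along the tool's axes at that moment, turning the shorter way round; what a row does not reach only later rows make up. The controller multiplies each number of a shift by 0.1 m and each number of a turn by 180 degrees. A row lasts 1/12 s, in which the tool goes at most 41.7 mm and 7.16 degrees, less where a joint would pass 70% of its speed; a pose out of reach is approached as far as the arm can. A call with a number of a shift or a turn outside -1 to 1 is refused whole. A call with a gripper value outside its range is refused whole. The fingers move at their own pace and stop on an object; the grip force is fixed at half the most. Time passes only in rows, so rows that repeat a pose let the fingers close, or fill a call up. It gives the time, the measured TCP pose, the force and the opening at its end, in the units of the state.
- ctrl.get_obs(): the state, without advancing time (a new reading comes with each control period).
- snapshot(name): name is "scene" or "top" or "wrist"; returns a dict with "img" (384x512x3 uint8, blue, green, red), "camera_matrix" (3x3 intrinsics, pixels), "xyz" and "rotation" of the camera in the world. Camera axes: x right, y up, looking along -z (the intrinsics and any distortion apply to the point x, -y, -z); pixel columns grow to the right and rows downward; lengths in m; the calibration is good to about 2 mm. A picture is of the moment at which its call begins. There is no depth.
- workorder.close_job(): hands the job in, once; it reports no verdict.
The state is a dict: "clock": time; "joint_pos": joint angles; "qvel": joint speeds; "tau": joint torques, N m; "tool_pos": TCP position; "orientation": TCP orientation; "force": force on the tool from outside, world axes, zero at the start; "moment": the same for the moment, N m; "opening": finger opening in m.
Only numpy, scipy, OpenCV 4.12 (cv2) and the standard library are available. Lean on these libraries where they do the work, as an engineer would, in place of code of your own. Each camera call takes 0.05 s, during which the arm holds its last target.

### The job

Rebuild the stack of candy trays on the pine stand: nest the red tray into the gold tray that stands there, then nest the other gold tray into the red one, each squarely and fully home. One of the two loose trays is jammed askew under the lips of the flap box, so turn it square to the opening before you lift it out. Lower the trays rather than dropping them, leave the bottom tray on its stand, and do not push the other things about.

Things in the scene. Friction and masses are not known exactly. Their poses are not given: they have to be found in the camera images.
- tray_base_mid (a point): Bottom GOLD candy tray, on the pine stand. 124 x 84 mm at the rim, 54 mm high. Upper band (24 to 54 mm up): upright 3 mm walls, 118 x 78 mm inside. Below it a part 24 mm deep, tapering from 112 x 72 to 106 x 66 mm. Point: on its vertical centre line, 27 mm above the underside (half-way up); x along the long side, y the short, z up; a half turn looks the same.
- tray_red_mid (a point): RED tray, same shape, about 110 g; stands upright on the table or in the flap box. An equal tray nested in it with long sides parallel has 6 mm play a side at entry, 3 mm when home: its band then rests on the rim below, exactly 30 mm higher. Point: on its vertical centre line, 27 mm above the underside (half-way up); x along the long side, y the short, z up; a half turn looks the same.
- tray_gold_mid (a point): Loose GOLD tray, same shape, about 110 g; stands upright on the table or in the flap box, wherever the red one is not. Point: on its vertical centre line, 27 mm above the underside (half-way up); x along the long side, y the short, z up; a half turn looks the same.
- tray_base_fin (a point): Grip fin in the middle of the bottom gold tray, 12 mm thick along the tray's x, 40 mm long along y; free sides from 28 to 54 mm above the underside, its top level with the rim. Grasp across its thickness from above: 53 mm free to the end walls each side. Hollow below, so a lower tray's fin enters. Point: 22 mm above the tray's mid point; axes as there.
- tray_red_fin (a point): Grip fin in the middle of the red tray, 12 mm thick along the tray's x, 40 mm long along y; free sides from 28 to 54 mm above the underside, its top level with the rim. Grasp across its thickness from above: 53 mm free to the end walls each side. Hollow below, so a lower tray's fin enters. Point: 22 mm above the tray's mid point; axes as there.
- tray_gold_fin (a point): Grip fin in the middle of the loose gold tray, 12 mm thick along the tray's x, 40 mm long along y; free sides from 28 to 54 mm above the underside, its top level with the rim. Grasp across its thickness from above: 53 mm free to the end walls each side. Hollow below, so a lower tray's fin enters. Point: 22 mm above the tray's mid point; axes as there.
- box_mid (a point): Flap box, dark teal hard plastic, fixed; 172 mm (x) x 168 mm (y) outside, 63 mm high, walls 4 mm; the tray inside stands at table height and can be turned freely there. An open flap leans outward at its +x end, up to 98 mm high, reaching 140 mm from the middle. Point: middle of the box, 30 mm above the table; x, y along its sides, z up.
- box_opening (a point): Middle of the box's opening, 63 mm up, axes as the box. Two inward lips, 59 to 63 mm up, along the sides parallel to x leave it 164 mm along x, 100 mm along y (164 x 160 mm below). A tray askew or crosswise has rim corners caught under the lips; with its long side along the box's x and centred it lifts out with 8 mm a side.
- stand_top (a point): Pine stand, 150 x 110 x 20 mm, fixed to the table, with a raised edge 8 mm high round its top that keeps the bottom tray in place. Point: middle of its top face, 20 mm above the table; x along its long side.
- jar: Bystander, loose: amber glass jar with a white lid, 58 mm across, 78 mm high. Origin at the centre of its underside, z up.
- can: Bystander, loose: metal can with a paper band, 56 mm across, 75 mm high. Origin at the centre of its underside, z up.
- pot: Bystander, loose: blue ceramic pot with a wooden lid, 58 mm across, 72 mm high. Origin at the centre of its underside, z up.
- bowl: Bystander, loose: white ceramic bowl, 110 mm across, 48 mm high. Origin at the centre of its underside, z up.
- lid: Bystander, loose: round stainless pan lid lying flat, 110 mm across, black knob up to 34 mm high. Origin at the centre of its underside, z up.
- tin: Bystander, loose: red and gold sweet tin, 92 x 62 mm, 50 mm high. Origin at the centre of its underside, z up.
- ladle_hook: Fixed steel hook stand with an aluminium ladle hanging from it, 270 mm high, foot 90 mm across, behind the work area. Origin at the centre of its foot; the hook and ladle reach 80 mm towards its -x.
Mind the look-alikes: they are no part of the job. Leave any blue or green look-alike of the part that bears tray_base_mid alone.

How it is judged:
By the outcome, as a careful person would: the job done as asked, in the order asked, and still so for the second after the job is handed in, with the robot touching nothing.
It also fails if it takes over 72 s, if anything falls off the work surface, if the arm or the gripper's body presses on something with over 40 N, if the wrist force passes 120 N, or if a joint passes its speed limit or range.

## Working session

There is one attempt and no reset: what is moved stays moved. The work goes in short steps, Python scripts to look and compute and a shell command to move; the robot and the scene stay as the last step left them, time stands still between calls to the robot, and variables do not carry over. Pictures are saved under pics/ and viewed, and the job is handed in when it is done.

```bash
mkdir -p pics; ls; python3 - <<'E'
from plant import ctrl, snapshot
import cv2
o=ctrl.get_obs()
print({k:o[k] for k in('clock','tool_pos','orientation','force','opening')})
for n in("scene","top","wrist"):
    s=snapshot(n); cv2.imwrite(f"pics/{n}0.png",s["img"]); print(n,s["camera_matrix"],s["xyz"],s["rotation"],[k for k in s])
E
```

```text
pics
{'clock': 0.0, 'tool_pos': array([ 0.21970608, -0.63774679,  0.22565972]), 'orientation': array([ 1.79909736e+02, -5.83278934e-03, -1.60997451e+02]), 'force': array([-0.88635963, -0.35414216, -0.39873363]), 'opening': 0.08785473085859008}
scene [[402.5054127    0.         259.09964648]
 [  0.         402.5054127  191.05036293]
 [  0.           0.           1.        ]] [ 0.98345913 -0.62800547  1.2307628 ] [33.3990521   0.21140416 36.17611343] ['img', 'camera_matrix', 'xyz', 'rotation']
top [[349.24303712   0.         252.72491106]
 [  0.         349.24303712 186.67694496]
 [  0.           0.           1.        ]] [ 0.39288785 -0.01427232  1.10132087] [  7.02464323   0.56008964 -88.4732826 ] ['img', 'camera_matrix', 'xyz', 'rotation']
wrist [[297.89097171   0.         258.4750772 ]
 [  0.         297.89097171 189.68144462]
 [  0.           0.           1.        ]] [ 0.15492447 -0.66047047  0.38286713] [-15.00607264  -0.11421784 108.99996473] ['img', 'camera_matrix', 'xyz', 'rotation']
```

View pics/top0.png

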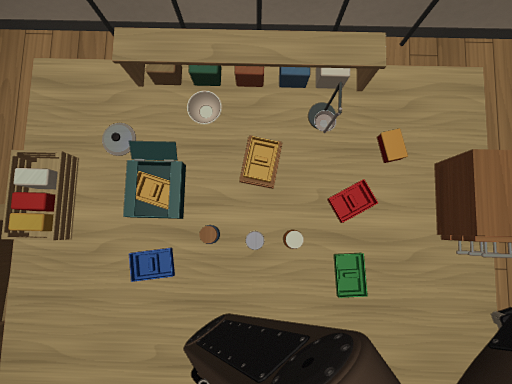

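View pics/scene0.png

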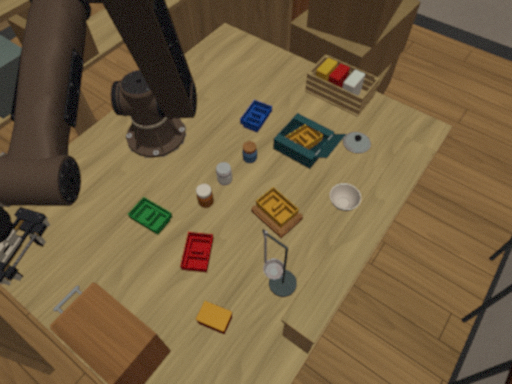

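View pics/wrist0.png

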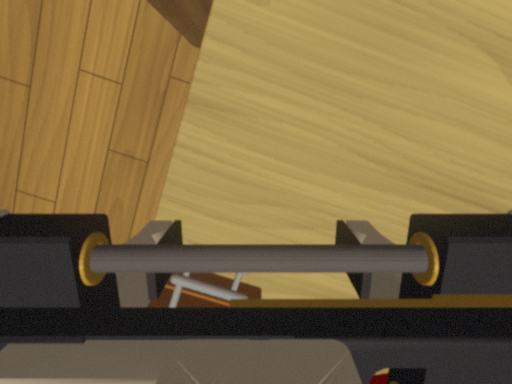

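```bash
cat > h.py <<'E'
import numpy as np, cv2
from scipy.spatial.transform import Rotation as R
from plant import ctrl, snapshot
def cam(s):
    return np.array(s["camera_matrix"]),np.array(s["xyz"]),R.from_euler('xyz',s["rotation"],degrees=True).as_matrix()
def ray(s,uv,z):
    K,c,M=cam(s); uv=np.atleast_2d(np.float64(uv))
    d=np.c_[(uv[:,0]-K[0,2])/K[0,0],-(uv[:,1]-K[1,2])/K[1,1],-np.ones(len(uv))]@M.T
    return c+d*((z-c[2])/d[:,2])[:,None]
def proj(s,p):
    K,c,M=cam(s); q=(np.atleast_2d(p)-c)@M; 
    return np.c_[K[0,2]+K[0,0]*q[:,0]/-q[:,2],K[1,2]-K[1,1]*q[:,1]/-q[:,2]]
def crop(s,u,v,w,k,name):
    i=s["img"]; u,v=int(u),int(v); y0,x0=max(v-w,0),max(u-w,0)
    c=i[y0:v+w,x0:u+w]; cv2.imwrite(f"pics/{name}.png",cv2.resize(c,None,fx=k,fy=k,interpolation=cv2.INTER_CUBIC)); return x0,y0
E
python3 - <<'E'
from h import *
s=snapshot("top")
a=s["img"]
cs=[]
for (u,v) in [(262,160),(353,201),(154,188)]:
    cs.append(cv2.resize(a[v-38:v+38,u-38:u+38],(380,380),interpolation=cv2.INTER_CUBIC))
b=cv2.hconcat(cs); cv2.imwrite("pics/crops.png",cv2.resize(b,(798,266),interpolation=cv2.INTER_AREA))
s2=snapshot("scene");a=s2["img"];cs=[]
for (u,v) in [(277,211),(197,252),(308,140)]:
    cs.append(cv2.resize(a[v-38:v+38,u-38:u+38],(266,266),interpolation=cv2.INTER_CUBIC))
cv2.imwrite("pics/crops2.png",cv2.hconcat(cs))
# rough positions
for n,uv,z in [("base",(262,160),.074),("red",(353,201),.054),("goldbox",(154,188),.054),("jar",(294,239),.078),("can",(255,240),.075),("pot",(209,234),.072),("hookfoot",(323,118),0),("hooktop",(340,90),.27),("tin",(391,145),.05)]:
    print(n,ray(s,uv,z)[0].round(3))
E
```

```text
base [ 0.6   -0.026  0.074]
red [ 0.486 -0.302  0.054]
goldbox [0.51  0.298 0.054]
jar [ 0.369 -0.124  0.078]
can [ 0.363 -0.012  0.075]
pot [0.377 0.123 0.072]
hookfoot [ 0.759 -0.222  0.   ]
hooktop [ 0.742 -0.213  0.27 ]
tin [ 0.662 -0.421  0.05 ]
```

View pics/crops.png

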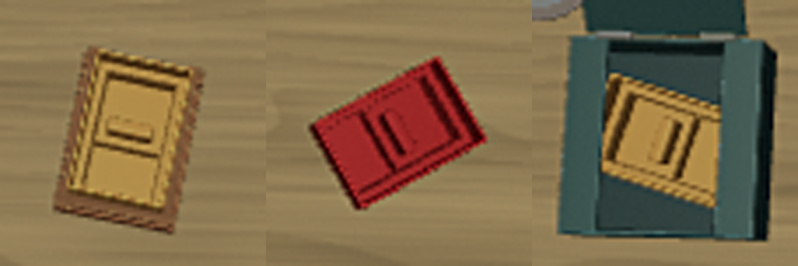

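View pics/crops2.png

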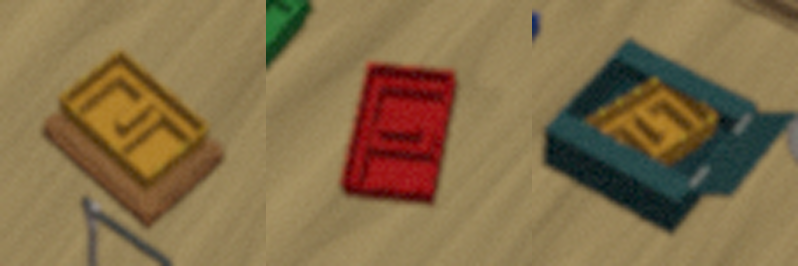

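```bash
cat >> h.py <<'E'
def mask(s,kind,u,v,w):
    hsv=cv2.cvtColor(s["img"],cv2.COLOR_BGR2HSV); H,S,V=[hsv[...,i].astype(int) for i in range(3)]
    if kind=="red": m=((H<8)|(H>172))&(S>150)
    else: m=(H>14)&(H<28)&(S>125)
    m=m.astype(np.uint8)*255; o=np.zeros_like(m); o[v-w:v+w,u-w:u+w]=m[v-w:v+w,u-w:u+w]
    n,l,st,_=cv2.connectedComponentsWithStats(o); k=1+np.argmax(st[1:,4]); return (l==k).astype(np.uint8)*255
def rect(s,m,z,yaw=None):
    c=max(cv2.findContours(m,cv2.RETR_EXTERNAL,cv2.CHAIN_APPROX_NONE)[0],key=len)
    h=cv2.convexHull(c)[:,0]; p=ray(s,h,z)[:,:2].astype(np.float32)
    r=cv2.minAreaRect(p*1000)
    (cx,cy),(w,hh),a=r
    if w<hh: a+=90; w,hh=hh,w
    a=(a+90)%180-90
    if yaw is not None: a=yaw
    e=np.array([np.cos(np.radians(a)),np.sin(np.radians(a))]); f=np.array([-e[1],e[0]])
    g=1000*np.linalg.norm(ray(s,[[h[0][0]+1,h[0][1]]],z)-ray(s,[h[0]],z))*.5
    P=p*1000; x=P@e; y=P@f; C=1000*cam(s)[1][:2]
    ex=(x.min()-g,x.max()+g); ey=(y.min()-g,y.max()+g)
    # far edges
    def cen(ext,half,c): return ext[1]-half if (ext[0]+ext[1])/2>c else ext[0]+half
    cc=cen(ex,62,C@e)*e+cen(ey,42,C@f)*f
    mid=(sum(ex)/2)*e+(sum(ey)/2)*f
    return a,(ex[1]-ex[0],ey[1]-ey[0]),cc,mid
E
python3 - <<'E'
from h import *
T=snapshot("top");S=snapshot("scene")
for n,k,z,t,sc in [("base","gold",.074,(262,160),(277,211)),("red","red",.054,(353,201),(197,252)),("box","gold",.054,(154,188),(308,140))]:
    for s,q in((T,t),(S,sc)):
        m=mask(s,k,*q,32); r=rect(s,m,z); print(n,"yaw %.1f"%r[0],np.round(r[1],1),"far",np.round(r[2],1),"mid",np.round(r[3],1))
        cv2.imwrite(f"pics/m_{n}_{'T' if s is T else 'S'}.png",cv2.resize(m[q[1]-38:q[1]+38,q[0]-38:q[0]+38],(200,200)))
import glob
cv2.imwrite("pics/masks.png",cv2.hconcat([cv2.imread(f"pics/m_{n}_{c}.png") for n in("base","red") for c in "TS"]))
E
```

```text
base yaw -14.8 [136.8  97.2] far [613.5 -17.5] mid [605.7 -22.3]
base yaw -10.9 [165.3 130. ] far [606.7 -18. ] mid [622.7 -44.5]
red yaw -60.1 [130.9  86.6] far [ 487.7 -304. ] mid [ 487.1 -300.4]
red yaw -60.4 [133.8  88.2] far [ 492.2 -302.9] mid [ 496.5 -306.2]
box yaw 73.3 [125.8  86. ] far [507.3 303.3] mid [506.1 302.7]
box yaw 1.0 [125.1 100.4] far [512.3 315. ] mid [513.  306.8]
```

View pics/masks.png

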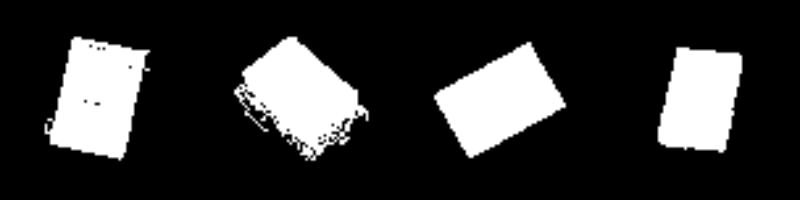

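```bash
python3 - <<'E'
from h import *
T=snapshot("top");S=snapshot("scene")
for s,q in((T,(262,160)),(S,(277,211))):
    hsv=cv2.cvtColor(s["img"],cv2.COLOR_BGR2HSV)
    for d in range(-24,25,3): print(hsv[q[1]+d,q[0]],end=' ')
    print()
    for lo in (135,150,165):
        m=((hsv[...,0]>=15)&(hsv[...,0]<30)&(hsv[...,1]>lo)&(hsv[...,2]>60)).astype(np.uint8)*255
        o=np.zeros_like(m);o[q[1]-30:q[1]+30,q[0]-30:q[0]+30]=m[q[1]-30:q[1]+30,q[0]-30:q[0]+30]
        o=cv2.morphologyEx(o,cv2.MORPH_CLOSE,np.ones((3,3)));o=cv2.morphologyEx(o,cv2.MORPH_OPEN,np.ones((7,7)))
        r=rect(s,o,.074); print(lo,"yaw %.1f"%r[0],np.round(r[1],1),"far",np.round(r[2],1),"mid",np.round(r[3],1))
# box teal mask
hsv=cv2.cvtColor(T["img"],cv2.COLOR_BGR2HSV)
print(hsv[200,130],hsv[190,180],hsv[150,150])
c=T["img"][125:230,110:200]; cv2.imwrite("pics/boxT.png",cv2.resize(c,None,fx=6,fy=5.7,interpolation=cv2.INTER_CUBIC))
c=S["img"][100:180,260:350]; cv2.imwrite("pics/boxS.png",cv2.resize(c,None,fx=6,fy=6,interpolation=cv2.INTER_CUBIC))
E
```

```text
[ 20 101 146] [ 20 169  89] [ 20 150 190] [ 15 198  63] [ 19 150 178] [ 20 149 178] [ 19 150 178] [ 19 158 177] [ 18 171 151] [ 20 147 189] [ 19 158 155] [ 20 148 178] [ 20 148 177] [ 20 149 178] [ 19 155 169] [ 14 151  96] [ 12 155  82] 
135 yaw -10.0 [130.7  91.6] far [607.8 -19.4] mid [603.9 -22.6]
150 yaw -8.2 [89.5 89.2] far [607.6 -21.1] mid [624.3 -26.1]Traceback (most recent call last):
  File "<stdin>", line 11, in <module>
  File "h.py", line 23, in rect
    c=max(cv2.findContours(m,cv2.RETR_EXTERNAL,cv2.CHAIN_APPROX_NONE)[0],key=len)
ValueError: max() iterable argument is empty
```

```bash
python3 - <<'E'
from h import *
T=snapshot("top");S=snapshot("scene")
cv2.imwrite("pics/topA.png",T["img"]);cv2.imwrite("pics/sceneA.png",S["img"])
hsv=cv2.cvtColor(T["img"],cv2.COLOR_BGR2HSV)
print(hsv[200,130],hsv[190,180],hsv[150,150])
c=T["img"][125:230,110:200]; cv2.imwrite("pics/boxT.png",cv2.resize(c,None,fx=5.6,fy=5.6,interpolation=cv2.INTER_CUBIC))
c=S["img"][100:180,260:350]; cv2.imwrite("pics/boxS.png",cv2.resize(c,None,fx=6,fy=6,interpolation=cv2.INTER_CUBIC))
print(ctrl.get_obs()["clock"])
E
```

```text
[84 73 84] [84 83 46] [85 99 59]
0.55
```

View pics/boxT.png

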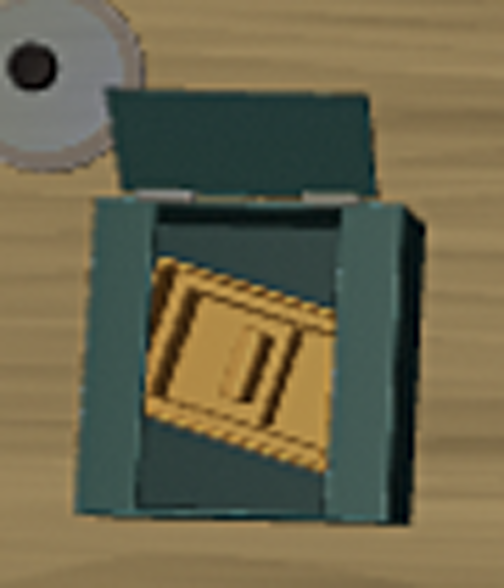

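View pics/boxS.png

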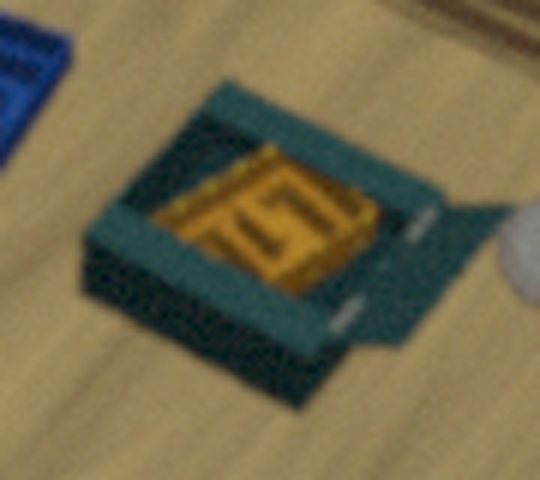

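```bash
python3 - <<'E'
from h import *
T=snapshot("top");S=snapshot("scene")
def t(p): return np.array(p)/5.6+[110-.4,125-.4]
def q(p): return np.array(p)/6+[260-.4,100-.4]
P=ray(T,t([(97,198),(408,205),(390,521),(78,515)]),.063)[:,:2]*1000
Q=ray(S,q([(440,190),(315,355),(88,232),(228,80)]),.063)[:,:2]*1000
for X in(P,Q):
    print(X.round(1).tolist(),"mid",X.mean(0).round(1))
    for i,j in((1,0),(2,3),(3,0),(2,1)):
        d=X[j]-X[i]; print("len %.1f ang %.1f"%(np.hypot(*d),np.degrees(np.arctan2(d[1],d[0]))),end="; ")
    print()
L=ray(T,t([(158,210),(135,510),(345,210),(325,515)]),.0625)[:,:2]*1000; print(L.round(1).tolist())
print("fin T",ray(T,t([(245,362)]),.054)[0], "S",ray(S,q([(260,235)]),.054)[0])
E=ray(T,t([(158,258),(336,306),(330,470),(148,410)]),.054)[:,:2]*1000;print(E.round(1).tolist())
for i,j in((1,0),(2,3)):
    d=E[j]-E[i];print(np.degrees(np.arctan2(d[1],d[0])))
E
```

```text
[[592.5, 383.2], [592.8, 214.1], [422.4, 215.0], [421.2, 381.2]] mid [507.2 298.4]
len 169.0 ang 90.1; len 166.2 ang 90.4; len 171.3 ang 0.7; len 170.4 ang -0.3; 
[[592.6, 380.7], [598.9, 219.8], [430.2, 219.0], [429.5, 382.0]] mid [512.8 300.4]
len 161.0 ang 92.3; len 163.0 ang 90.2; len 163.1 ang -0.5; len 168.8 ang 0.3; 
[[586.8, 349.7], [424.6, 351.2], [589.3, 248.3], [424.7, 249.8]]
fin T [0.50614989 0.29995717 0.054     ] S [0.51613986 0.28797549 0.054     ]
[[561.9, 350.9], [537.9, 252.4], [449.0, 250.6], [478.8, 350.8]]
76.36151507453164
73.4576294695228
```

```bash
cat >> h.py <<'E'
def plan(x,y,z,tray_yaw=None,yaw=None,show=True):
    """units for rows: single shift from current pose to target TCP (m), tray x yaw deg"""
    o=ctrl.get_obs(); p=o["tool_pos"]; M=R.from_euler('xyz',o["orientation"],degrees=True).as_matrix()
    cy=np.degrees(np.arctan2(M[1,0],M[0,0]))
    if tray_yaw is not None: yaw=(tray_yaw+90-cy+90)%180-90+cy
    dy=((yaw-cy)+180)%360-180 if yaw is not None else 0
    d=M.T@(np.array([x,y,z])-p)
    print("pos",p.round(4),"yaw %.2f"%cy,"| shift units",(d*10).round(3),"turn units %.4f (%.1f deg)"%(-dy/180,dy),"clock",o["clock"].__round__(2))
E
python3 - <<'E'
from h import *
s=snapshot("wrist")
o=ctrl.get_obs();p=o["tool_pos"]
for z in(.2257,.1,.054,0): print(z,proj(s,[[p[0],p[1],z]]).round(0))
print("image centre-top hits at z=.054",ray(s,[(258,100),(258,190)],.054))
plan(.488,-.303,.16,tray_yaw=-60.2)
E
```

```text
0.2257 [[259. 234.]]
0.1 [[258. 182.]]
0.054 [[258. 173.]]
0 [[258. 164.]]
image centre-top hits at z=.054 [[ 0.14561605 -0.66422767  0.054     ]
 [ 0.23907453 -0.63208025  0.054     ]]
pos [ 0.2199 -0.6382  0.2266] yaw -160.99 | shift units [-3.627  2.295  0.666] turn units -0.0599 (10.8 deg) clock 0.7
```

```bash
python3 -m creep '[[-0.06,0.1,0,-0.007,60],[-0.12,0.24,0,-0.015,60],[-0.2,0.38,0,-0.022,60],[-0.28,0.52,0,-0.03,60],[-0.36,0.66,0,-0.037,60],[-0.42,0.8,0,-0.045,60],[-0.47,0.92,0,-0.052,60],[-0.5,1.0,0,-0.06,60]]'; python3 -c "
from h import *
plan(.488,-.303,.2,tray_yaw=-60.2)"
```

```text
clock: 1.37
tool_pos: [0.2346, -0.5258, 0.2269]
orientation: [-180.0, 0.0, -150.0]
force: [0.7, -0.3, 0.6]
opening: 0.0601
pos [ 0.2346 -0.5258  0.2269] yaw -150.04 | shift units [-3.308  0.665  0.27 ] turn units 0.0009 (-0.2 deg) clock 1.37
```

```bash
python3 -m creep '[[-0.15,0.05,0,0,60],[-0.3,0.1,0,0,60],[-0.45,0.15,0,0,60],[-0.6,0.2,0,0,60],[-0.75,0.25,0,0,60],[-0.88,0.3,0,0,60],[-0.96,0.33,0,0,60],[-1,0.35,0,0,60]]'; python3 -m creep '[[-0.15,0.05,0.02,0,60],[-0.3,0.1,0.04,0,60],[-0.45,0.15,0.06,0,60],[-0.6,0.2,0.1,0,60],[-0.75,0.24,0.12,0,60],[-0.88,0.28,0.14,0,60],[-0.96,0.31,0.15,0,60],[-1,0.32,0.15,0,60]]'; python3 -m creep '[[-0.15,0,0.02,0,60],[-0.3,0,0.04,0,60],[-0.45,0,0.06,0,60],[-0.6,0,0.1,0,60],[-0.75,0,0.12,0,60],[-0.88,0,0.12,0,60],[-0.96,0,0.12,0,60],[-1,0,0.12,0,60]]';python3 -m creep '[[-0.06,0,0,0,60],[-0.12,0,0,0,60],[-0.2,0,0,0,60],[-0.25,0,0,0,60],[-0.3,0,0,0,60],[-0.3,0,0,0,60],[-0.3,0,0,0,60],[-0.3,0,0,0,60]]'; python3 - <<'E'
from h import *
s=snapshot("wrist"); cv2.imwrite("pics/w1.png",s["img"]); plan(.488,-.303,.2,tray_yaw=-60.2)
E
```

```text
clock: 2.03
tool_pos: [0.3045, -0.4466, 0.2267]
orientation: [-180.0, 0.0, -150.1]
force: [-0.1, -0.9, 0.3]
opening: 0.0599
clock: 2.7
tool_pos: [0.3751, -0.3692, 0.2114]
orientation: [180.0, -0.0, -150.1]
force: [-0.8, -0.2, -1.4]
opening: 0.0597
clock: 3.37
tool_pos: [0.4629, -0.3193, 0.1993]
orientation: [180.0, -0.0, -150.1]
force: [0.1, 0.2, -0.6]
opening: 0.06
clock: 4.03
tool_pos: [0.4874, -0.3052, 0.1995]
orientation: [180.0, -0.0, -150.2]
force: [-1.0, 0.5, -0.4]
opening: 0.0597
pos [ 0.4873 -0.3053  0.1996] yaw -150.20 | shift units [-0.017  0.016 -0.004] turn units -0.0000 (0.0 deg) clock 4.08
```

View pics/w1.png

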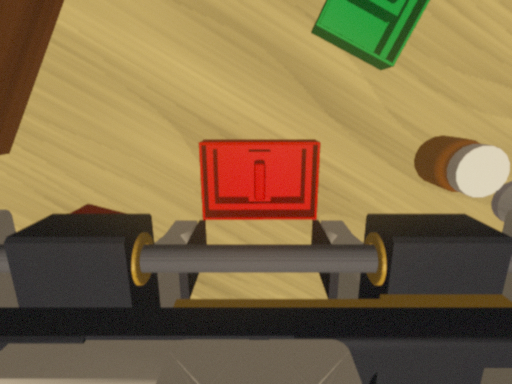

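```bash
python3 - <<'E'
from h import *
s=snapshot("wrist"); m=mask(s,"red",260,180,75); r=rect(s,m,.054); print(r)
x,y,w,h=cv2.boundingRect(m);print(x,y,w,h,"nadir",proj(s,[[s["xyz"][0],s["xyz"][1],.054]]))
i=cv2.resize(s["img"][130:230,190:330],None,fx=5,fy=5,interpolation=cv2.INTER_CUBIC);cv2.imwrite("pics/w1c.png",i)
E
```

```text
(-60.207984924316406, (np.float64(123.03347416721903), np.float64(85.77264678076588)), array([ 491.57573124, -302.63824014]), array([ 490.5664384 , -302.65922027]))
199 141 121 80 nadir [[258.28964579 109.77180841]]
```

View pics/w1c.png

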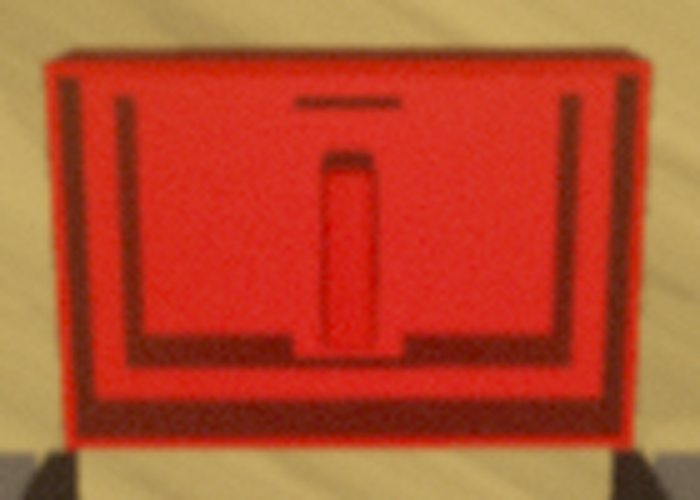

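```bash
python3 -c "
from h import *
plan(.491,-.3028,.032,tray_yaw=-60.2)"
```

```text
pos [ 0.4873 -0.3053  0.1996] yaw -150.20 | shift units [-0.044  0.003  1.676] turn units -0.0000 (0.0 deg) clock 4.13
```

```bash
python3 -m creep '[[-0.044,0,0.1,0,40],[-0.044,0,0.25,0,40],[-0.044,0,0.4,0,40],[-0.044,0,0.55,0,40],[-0.044,0,0.7,0,40],[-0.044,0,0.85,0,40],[-0.044,0,0.95,0,40],[-0.044,0,1,0,40]]' && python3 -m creep '[[0,0,0.1,0,40],[0,0,0.2,0,40],[0,0,0.3,0,40],[0,0,0.4,0,40],[0,0,0.5,0,40],[0,0,0.6,0,40],[0,0,0.66,0,40],[0,0,0.675,0,40]]' && python3 -m creep '[[0,0,0,0,40],[0,0,0,0,30],[0,0,0,0,22],[0,0,0,0,16],[0,0,0,0,10],[0,0,0,0,0],[0,0,0,0,0],[0,0,0,0,0]]'
```

```text
clock: 4.8
tool_pos: [0.4905, -0.3026, 0.0975]
orientation: [179.9, -0.1, -150.2]
force: [-1.2, 1.0, 0.9]
opening: 0.0403
clock: 5.47
tool_pos: [0.4906, -0.3027, 0.0305]
orientation: [179.9, -0.1, -150.2]
force: [-1.0, 0.7, -0.1]
opening: 0.0401
clock: 6.13
tool_pos: [0.4916, -0.303, 0.0324]
orientation: [-180.0, 0.0, -150.2]
force: [-0.8, 0.8, 3.6]
opening: 0.0119
```

```bash
python3 -m creep '[[0,0,-0.03,0,0],[0,0,-0.08,0,0],[0,0,-0.2,0,0],[0,0,-0.35,0,0],[0,0,-0.5,0,0],[0,0,-0.7,0,0],[0,0,-0.9,0,0],[0,0,-1,0,0]]' && python3 -m creep '[[0,0,-0.1,0,0],[0,0,-0.25,0,0],[0,0,-0.4,0,0],[0,0,-0.52,0,0],[0,0,-0.64,0,0],[0,0,-0.74,0,0],[0,0,-0.8,0,0],[0,0,-0.8,0,0]]'; python3 - <<'E'
from h import *
s=snapshot("wrist"); cv2.imwrite("pics/w2.png",s["img"])
T=cv2.imread("pics/topA.png");S=cv2.imread("pics/sceneA.png")
a=cv2.resize(T[70:145,290:360],None,fx=6,fy=6);b=cv2.resize(S[220:305,245:305],None,fx=6,fy=6)
cv2.imwrite("pics/hook.png",cv2.hconcat([a[:450],b[:450]]))
plan(.637,.125,.212,tray_yaw=-12)
E
```

```text
clock: 6.8
tool_pos: [0.4923, -0.3034, 0.1348]
orientation: [-179.9, 0.1, -150.2]
force: [0.6, 0.2, -1.0]
opening: 0.0117
clock: 7.47
tool_pos: [0.4919, -0.3031, 0.2131]
orientation: [-179.9, 0.1, -150.2]
force: [0.6, -0.7, -0.7]
opening: 0.0119
pos [ 0.4915 -0.3029  0.2122] yaw -150.19 | shift units [-3.39e+00  2.99e+00  3.00e-03] turn units -0.2677 (48.2 deg) clock 7.52
```

View pics/w2.png

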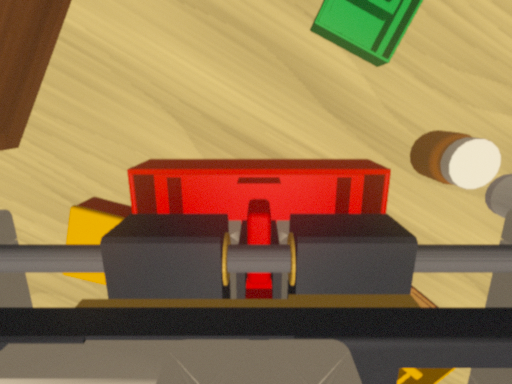

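View pics/hook.png

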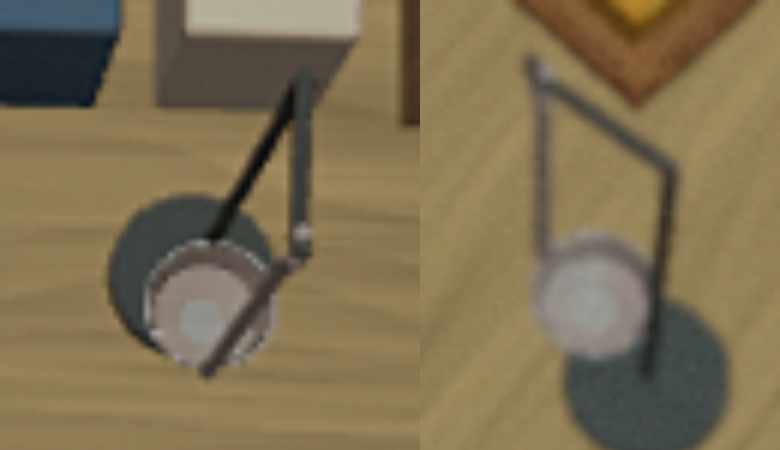

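```bash
python3 -m creep '[[-0.08,0.08,0,0,0],[-0.2,0.2,0,0,0],[-0.35,0.35,0,0,0],[-0.5,0.5,0,0,0],[-0.65,0.65,0,0,0],[-0.8,0.8,0,0,0],[-0.92,0.92,0,0,0],[-1,1,0,0,0]]' && python3 -m creep '[[-0.1,0.1,0,0,0],[-0.22,0.22,0,0,0],[-0.35,0.35,0,0,0],[-0.5,0.5,0,0,0],[-0.65,0.65,0,0,0],[-0.8,0.8,0,0,0],[-0.92,0.92,0,0,0],[-1,1,0,0,0]]' && python3 -m creep '[[-0.1,0.1,0,-0.01,0],[-0.22,0.22,0,-0.03,0],[-0.35,0.35,0,-0.05,0],[-0.5,0.5,0,-0.07,0],[-0.65,0.65,0,-0.09,0],[-0.8,0.8,0,-0.11,0],[-0.92,0.92,0,-0.13,0],[-1,1,0,-0.15,0]]' ; python3 -c "
from h import *
plan(.637,.125,.212,tray_yaw=-12)"
```

```text
clock: 8.18
tool_pos: [0.5284, -0.1646, 0.2111]
orientation: [179.9, -0.1, -150.1]
force: [-0.1, -0.6, -1.2]
opening: 0.0116
clock: 8.85
tool_pos: [0.5655, -0.0285, 0.2113]
orientation: [180.0, -0.1, -150.1]
force: [-0.0, -0.3, -0.8]
opening: 0.0118
clock: 9.52
tool_pos: [0.6028, 0.108, 0.2115]
orientation: [180.0, -0.0, -122.9]
force: [0.4, -0.1, -1.2]
opening: 0.0116
pos [0.6028 0.108  0.2115] yaw -122.89 | shift units [-0.328 -0.195 -0.005] turn units -0.1161 (20.9 deg) clock 9.52
```

```bash
python3 -m creep '[[-0.05,-0.03,0,-0.02,0],[-0.1,-0.06,0,-0.04,0],[-0.16,-0.1,0,-0.06,0],[-0.22,-0.14,0,-0.08,0],[-0.28,-0.17,0,-0.1,0],[-0.32,-0.19,0,-0.116,0],[-0.32,-0.19,0,-0.116,0],[-0.32,-0.19,0,-0.116,0]]'; python3 - <<'E'
from h import *
s=snapshot("wrist"); cv2.imwrite("pics/w3.png",s["img"])
T=snapshot("top");cv2.imwrite("pics/t3.png",T["img"])
plan(.637,.125,.212,tray_yaw=-12)
E
```

```text
clock: 10.18
tool_pos: [0.6358, 0.1228, 0.2115]
orientation: [180.0, -0.0, -102.4]
force: [0.2, 0.5, -1.3]
opening: 0.0116
pos [0.6356 0.1227 0.2118] yaw -102.38 | shift units [-0.026 -0.008 -0.002] turn units -0.0021 (0.4 deg) clock 10.28
```

View pics/w3.png

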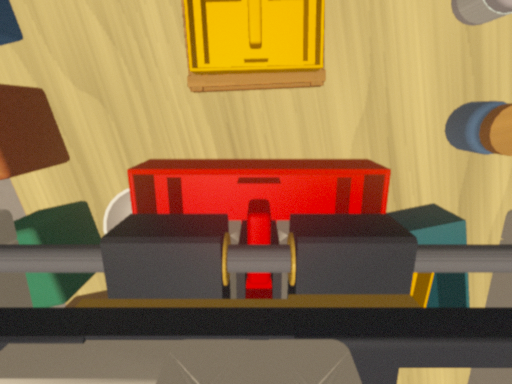

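```bash
python3 -m creep '[[0.05,0,0,0,0],[0.1,0,0,0,0],[0.16,0,0,0,0],[0.22,0,0,0,0],[0.28,0,0,0,0],[0.32,0,0,0,0],[0.32,0,0,0,0],[0.32,0,0,0,0]]'; python3 - <<'E'
from h import *
s=snapshot("wrist"); cv2.imwrite("pics/w4.png",s["img"])
cv2.imwrite("pics/w4c.png",cv2.resize(s["img"][0:130,165:345],None,fx=4,fy=4,interpolation=cv2.INTER_CUBIC))
hsv=cv2.cvtColor(s["img"],cv2.COLOR_BGR2HSV)
print(hsv[60,190:206].tolist()); print(hsv[60,225].tolist(),hsv[108,255].tolist(),hsv[95:115,250].tolist())
E
```

```text
clock: 10.95
tool_pos: [0.6291, 0.0912, 0.2122]
orientation: [-180.0, 0.0, -102.3]
force: [-0.8, 0.3, -2.5]
opening: 0.0118
[[23, 255, 232], [22, 255, 197], [20, 232, 152], [20, 255, 129], [20, 247, 129], [20, 234, 134], [22, 255, 171], [23, 255, 221], [24, 255, 240], [24, 255, 242], [24, 255, 242], [24, 255, 242], [24, 255, 242], [23, 255, 232], [22, 255, 182], [21, 255, 141]]
[24, 255, 243] [17, 164, 193] [[24, 255, 223], [24, 255, 234], [24, 255, 241], [24, 255, 242], [24, 255, 243], [24, 255, 242], [24, 255, 240], [23, 255, 227], [23, 255, 232], [23, 255, 234], [22, 255, 213], [19, 192, 195], [17, 169, 192], [17, 164, 193], [17, 169, 193], [18, 175, 191], [18, 174, 189], [18, 168, 191], [17, 168, 193], [17, 168, 191]]
```

View pics/w4c.png

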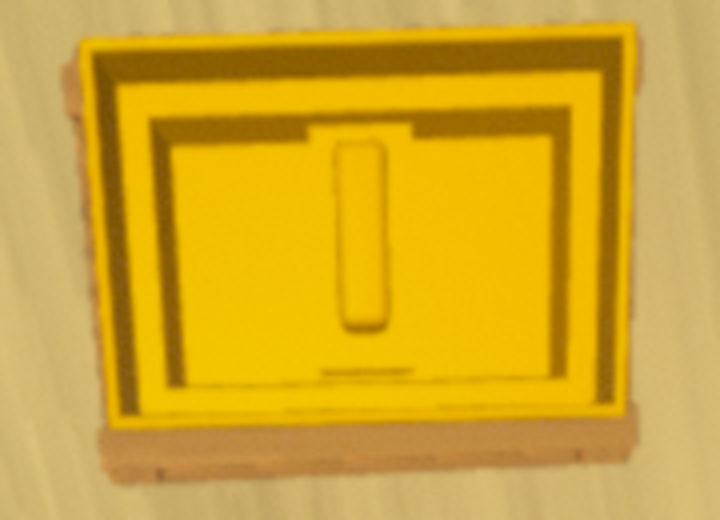

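```bash
python3 - <<'E'
from h import *
s=snapshot("wrist"); hsv=cv2.cvtColor(s["img"],cv2.COLOR_BGR2HSV)
m=((hsv[...,0]>17)&(hsv[...,0]<30)&(hsv[...,1]>215)).astype(np.uint8)*255; m[125:]=0; m[:,:175]=0;m[:,335:]=0
m=cv2.morphologyEx(m,cv2.MORPH_OPEN,np.ones((5,5)))
print(cv2.boundingRect(m)); r=rect(s,m,.074);print(r)
q=np.array([(81,39),(634,23),(624,414),(111,426)])/4+[165-.4,-.4]
P=ray(s,q,.074)[:,:2]*1000; print(P.round(1),P.mean(0))
for i,j in((0,1),(3,2),(0,3),(1,2)):
    d=P[j]-P[i];print(np.hypot(*d).round(1),np.degrees(np.arctan2(d[1],d[0])).round(1))
f=np.array([(360,140),(362,325)])/4+[165-.4,-.4];print(ray(s,f,.074),ray(s,f,.074).mean(0))
c=r[2]/1000; plan(c[0],c[1],.212,tray_yaw=r[0])
E
```

```text
(185, 6, 139, 101)
(-10.846229553222656, (np.float64(123.98472937555914), np.float64(84.19409427697869)), array([608.48094947, -21.63934747]), array([608.50671012, -21.54547077]))
[[660.4 -73.7]
 [540.7 -50.7]
 [556.1  30.5]
 [676.2   7.1]] [608.36274938 -21.69310138]
121.9 169.1
122.3 169.0
82.3 79.0
82.7 79.2
[[ 0.60467801 -0.0407451   0.074     ]
 [ 0.61273746 -0.0023149   0.074     ]] [ 0.60870773 -0.02153     0.074     ]
pos [0.6292 0.0916 0.2121] yaw -102.32 | shift units [ 1.151e+00 -3.900e-02  1.000e-03] turn units -0.0082 (1.5 deg) clock 11.05
```

```bash
python3 -m creep '[[0.1,-0.005,0,-0.002,0],[0.22,-0.01,0,-0.004,0],[0.34,-0.02,0,-0.006,0],[0.46,-0.02,0,-0.008,0],[0.58,-0.02,0,-0.008,0],[0.7,-0.02,0,-0.008,0],[0.77,-0.02,0,-0.008,0],[0.8,-0.02,0,-0.008,0]]'; python3 -c "
from h import *
plan(.6085,-.0216,.212,tray_yaw=-10.9)"
```

```text
clock: 11.72
tool_pos: [0.6137, 0.0115, 0.2123]
orientation: [-180.0, 0.0, -100.9]
force: [0.3, -0.5, -0.8]
opening: 0.0118
pos [0.6137 0.0115 0.2123] yaw -100.95 | shift units [ 0.334 -0.012  0.003] turn units -0.0003 (0.0 deg) clock 11.72
```

```bash
python3 -m creep '[[0.06,-0.01,0,0,0],[0.14,-0.01,0.05,0,0],[0.22,-0.01,0.15,0,0],[0.28,-0.01,0.3,0,0],[0.32,-0.01,0.45,0,0],[0.334,-0.01,0.6,0,0],[0.334,-0.01,0.72,0,0],[0.334,-0.01,0.75,0,0]]';  python3 - <<'E'
from h import *
s=snapshot("wrist"); cv2.imwrite("pics/w5.png",s["img"]);t=snapshot("scene"); cv2.imwrite("pics/s5.png",cv2.resize(t["img"][130:290,180:380],None,fx=4,fy=3.75))
plan(.6085,-.0216,.0825,tray_yaw=-10.9)
E
```

```text
clock: 12.38
tool_pos: [0.6068, -0.0206, 0.1337]
orientation: [179.7, -0.1, -100.9]
force: [-0.3, -0.2, -1.6]
opening: 0.0117
pos [ 0.608  -0.0203  0.1357] yaw -100.87 | shift units [ 0.011 -0.008  0.532] turn units 0.0002 (-0.0 deg) clock 12.48
```

View pics/w5.png

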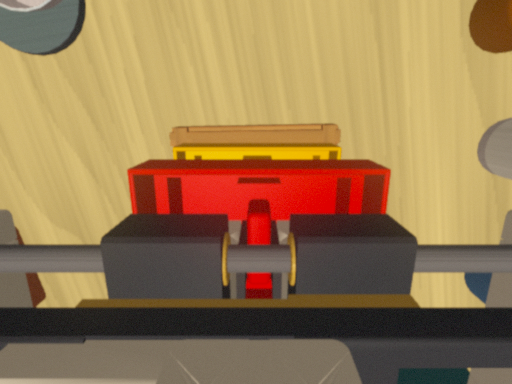

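View pics/s5.png

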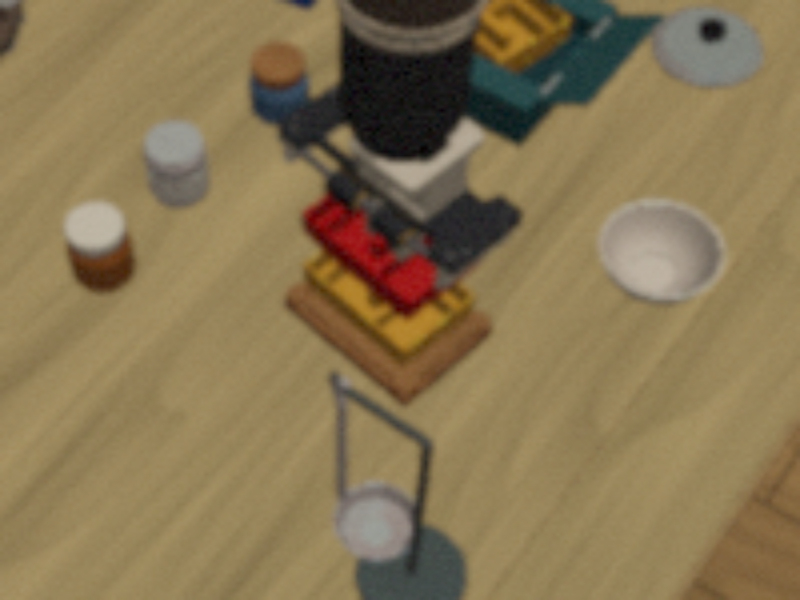

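```bash
python3 -m creep '[[0.01,-0.006,0.06,0,0],[0.01,-0.006,0.14,0,0],[0.01,-0.006,0.2,0,0],[0.01,-0.006,0.25,0,0],[0.01,-0.006,0.3,0,0],[0.01,-0.006,0.35,0,0],[0.01,-0.006,0.4,0,0],[0.01,-0.006,0.42,0,0]]'; python3 -c "
from h import *
plan(.6085,-.0216,.0825,tray_yaw=-10.9); print(ctrl.get_obs()['force'],ctrl.get_obs()['moment'])"
```

```text
clock: 13.15
tool_pos: [0.6088, -0.0211, 0.0941]
orientation: [179.9, -0.0, -100.9]
force: [-0.0, -1.1, -1.3]
opening: 0.0119
pos [ 0.6088 -0.0211  0.0941] yaw -100.87 | shift units [0.006 0.001 0.116] turn units 0.0002 (-0.0 deg) clock 13.15
[-0.03266837 -1.13417115 -1.31024624] [ 0.0189637   0.12785187 -0.02189758]
```

```bash
python3 -m creep '[[0,0,0.02,0,0],[0,0,0.04,0,0],[0,0,0.06,0,0],[0,0,0.075,0,0],[0,0,0.09,0,0],[0,0,0.1,0,0],[0,0,0.11,0,0],[0,0,0.11,0,0]]'; python3 -c "
from h import *
plan(.6085,-.0216,.0825,tray_yaw=-10.9); print(ctrl.get_obs()['force'],ctrl.get_obs()['moment'])"
```

```text
clock: 13.82
tool_pos: [0.6091, -0.0211, 0.0839]
orientation: [180.0, -0.0, -100.9]
force: [0.2, -0.6, -0.8]
opening: 0.0116
pos [ 0.6091 -0.0211  0.0839] yaw -100.87 | shift units [0.006 0.004 0.014] turn units 0.0002 (-0.0 deg) clock 13.82
[ 0.23909078 -0.55385803 -0.84927836] [0.14514886 0.13152196 0.02076899]
```

```bash
python3 -m creep '[[0,0,0.005,0,0],[0,0,0.01,0,0],[0,0,0.015,0,0],[0,0,0.02,0,0],[0,0,0.025,0,0],[0,0,0.025,0,0],[0,0,0.025,0,0],[0,0,0.025,0,0]]'; python3 - <<'E'
from h import *
print(ctrl.get_obs()['force'],ctrl.get_obs()['moment'])
s=snapshot("wrist"); cv2.imwrite("pics/w6.png",s["img"])
E
```

```text
clock: 14.48
tool_pos: [0.6092, -0.0211, 0.0824]
orientation: [-180.0, 0.0, -100.9]
force: [-2.5, 0.7, 5.3]
opening: 0.0116
[-2.50908838  0.69217292  5.31091889] [0.32537442 1.11577729 0.00513756]
```

View pics/w6.png

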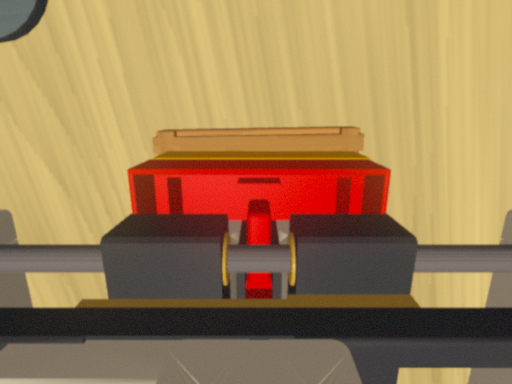

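```bash
python3 -m creep '[[0,0,0,0,12],[0,0,0,0,14],[0,0,0,0,18],[0,0,0,0,24],[0,0,0,0,32],[0,0,0,0,40],[0,0,0,0,40],[0,0,0,0,40]]' && python3 -m creep '[[0,0,-0.03,0,40],[0,0,-0.1,0,40],[0,0,-0.22,0,40],[0,0,-0.37,0,40],[0,0,-0.55,0,40],[0,0,-0.75,0,40],[0,0,-0.92,0,40],[0,0,-1,0,40]]'; python3 - <<'E'
from h import *
s=snapshot("wrist"); cv2.imwrite("pics/w7.png",s["img"])
E
```

```text
clock: 15.2
tool_pos: [0.6091, -0.0211, 0.0815]
orientation: [180.0, -0.0, -100.9]
force: [0.3, -0.3, -0.8]
opening: 0.0389
clock: 15.87
tool_pos: [0.6103, -0.021, 0.1849]
orientation: [-179.8, 0.1, -100.8]
force: [0.8, -0.3, 0.2]
opening: 0.0404
```

View pics/w7.png

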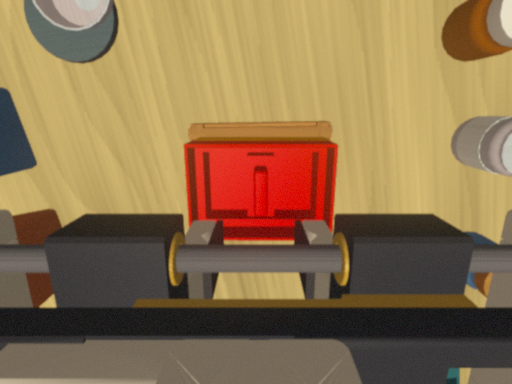

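```bash
python3 -m creep '[[0,0,-0.05,0,40],[0,0,-0.12,0,40],[0,0,-0.2,0,40],[0,0,-0.3,0,40],[0,0,-0.36,0,40],[0,0,-0.4,0,40],[0,0,-0.4,0,40],[0,0,-0.4,0,40]]'; python3 - <<'E'
from h import *
s=snapshot("wrist"); cv2.imwrite("pics/w8.png",s["img"])
m=mask(s,"red",258,170,70); print(cv2.boundingRect(m)); print(rect(s,m,.104)); print(ctrl.get_obs()["joint_pos"].round(1))
cv2.imwrite("pics/w8c.png",cv2.resize(s["img"][110:240,170:350],None,fx=4,fy=4,interpolation=cv2.INTER_CUBIC))
plan(.508,.298,.225,tray_yaw=75)
E
```

```text
clock: 16.58
tool_pos: [0.6091, -0.021, 0.2216]
orientation: [-180.0, 0.0, -100.9]
force: [0.1, -0.2, 0.4]
opening: 0.04
(192, 138, 133, 88)
(-10.879669189453125, (np.float64(122.75795422167266), np.float64(85.81718513439782)), array([610.2996125 , -22.09762729]), array([609.51825792, -22.87267239]))
[ 16.4  14.6  -8.4  -0.  -67.  -27.2]
pos [ 0.6089 -0.021   0.2213] yaw -100.87 | shift units [-2.943  1.593 -0.037] turn units -0.4771 (85.9 deg) clock 16.63
```

View pics/w8c.png

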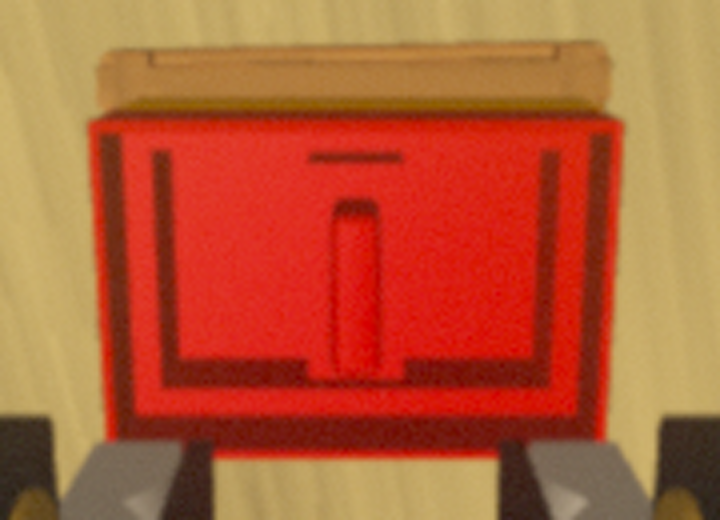

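```bash
python3 -m creep '[[-0.1,0.05,0,0,40],[-0.22,0.11,0,0,40],[-0.36,0.18,0,0,40],[-0.5,0.26,0,0,40],[-0.65,0.34,0,0,40],[-0.8,0.42,0,0,40],[-0.92,0.49,0,0,40],[-1,0.53,0,0,40]]' && python3 -m creep '[[-0.12,0.06,0,-0.03,40],[-0.25,0.12,0,-0.06,40],[-0.38,0.2,0,-0.09,40],[-0.5,0.26,0,-0.12,40],[-0.65,0.34,0,-0.15,40],[-0.8,0.42,0,-0.18,40],[-0.92,0.49,0,-0.21,40],[-1,0.53,0,-0.24,40]]'; python3 -c "
from h import *
plan(.508,.298,.225,tray_yaw=75)"
```

```text
clock: 17.3
tool_pos: [0.5751, 0.0891, 0.2215]
orientation: [180.0, 0.0, -100.8]
force: [0.4, -0.2, -0.8]
opening: 0.0402
clock: 17.97
tool_pos: [0.5421, 0.1968, 0.2215]
orientation: [180.0, 0.0, -57.4]
force: [-0.5, -0.7, -0.4]
opening: 0.0403
pos [0.5421 0.1968 0.2215] yaw -57.36 | shift units [-1.036 -0.259 -0.035] turn units -0.2353 (42.4 deg) clock 17.97
```

```bash
python3 -m creep '[[-0.12,-0.03,0,-0.03,40],[-0.25,-0.06,0,-0.06,40],[-0.38,-0.1,0,-0.09,40],[-0.5,-0.13,0,-0.12,40],[-0.65,-0.17,0,-0.15,40],[-0.8,-0.22,0,-0.18,40],[-0.92,-0.24,0,-0.21,40],[-1,-0.26,0,-0.235,40]]'; python3 - <<'E'
from h import *
s=snapshot("wrist"); cv2.imwrite("pics/w9.png",s["img"])
plan(.508,.298,.225,tray_yaw=75)
E
```

```text
clock: 18.63
tool_pos: [0.5105, 0.295, 0.2214]
orientation: [180.0, 0.0, -15.0]
force: [-0.0, -0.9, -0.2]
opening: 0.0396
pos [0.5104 0.2959 0.2213] yaw -14.74 | shift units [-0.029 -0.014 -0.037] turn units 0.0014 (-0.3 deg) clock 18.68
```

View pics/w9.png

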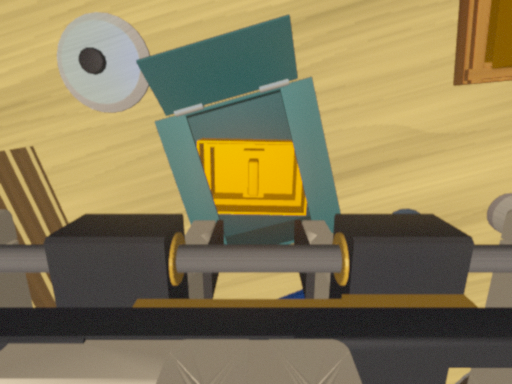

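```bash
python3 - <<'E'
from h import *
s=cv2.imread("pics/w9.png")
cv2.imwrite("pics/w9c.png",cv2.resize(s[75:235,145:345],None,fx=4,fy=3.75,interpolation=cv2.INTER_CUBIC))
E
```

```text
(no output)
```

View pics/w9c.png

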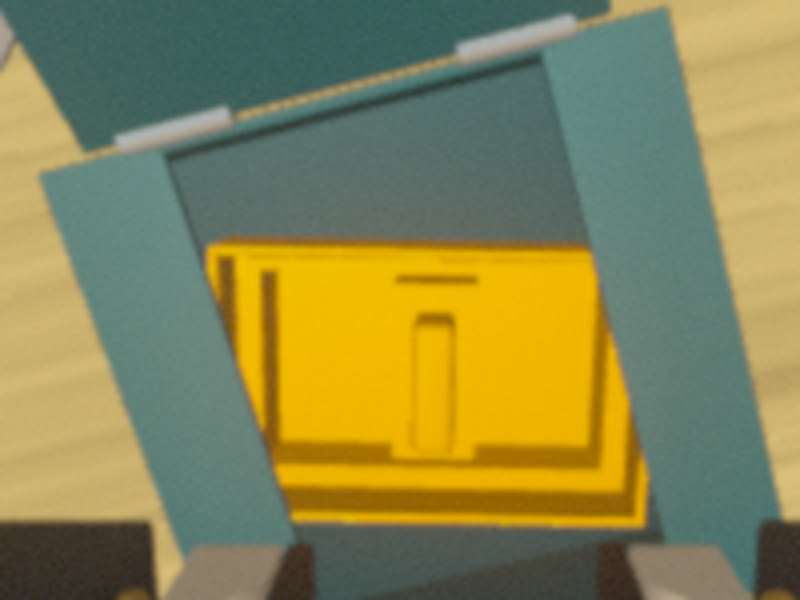

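```bash
python3 - <<'E'
from h import *
s=snapshot("wrist")
def t(p): return np.array(p)/[4,3.75]+[145-.4,75-.4]
P=ray(s,t([(207,248),(590,251),(647,527),(295,520),(434,326),(434,450)]),.054)[:,:2]*1000; print(P.round(1).tolist())
for i,j in((1,0),(2,3)):
    d=P[j]-P[i];print("yaw",np.degrees(np.arctan2(d[1],d[0])))
print("diag mid",(P[0]+P[2])/2,"diag len",np.hypot(*(P[0]-P[2])),"fin mid",(P[4]+P[5])/2)
B=ray(s,t([(42,175),(668,8),]),.063)[:,:2]*1000;print(B, B.mean(0)-[86,0])
d=B[0]-B[1];print(np.hypot(*d),np.degrees(np.arctan2(d[1],d[0])))
L=ray(s,t([(170,165),(295,540),(548,60),(662,540)]),.061)[:,:2]*1000;print("lips",L.round(1).tolist())
E
```

```text
[[564.4, 351.6], [537.2, 251.8], [450.9, 255.0], [478.9, 352.6], [526.8, 298.2], [490.3, 308.0]]
yaw 74.78143553526924
yaw 73.9768809963026
diag mid [507.61230338 303.31396639] diag len 149.09802889694035 fin mid [508.5786239  303.13833734]
[[594.62209904 384.70896601]
 [595.78272916 219.30880313]] [509.2024141  302.00888457]
165.40423496920326 90.40204383585763
lips [[588.8, 352.4], [474.9, 352.8], [590.7, 251.1], [448.5, 252.3]]
```

```bash
python3 -c "
from h import *
plan(.508,.3032,.032,tray_yaw=74.4)"
```

```text
pos [0.5106 0.295  0.2213] yaw -15.19 | shift units [-0.047 -0.073  1.893] turn units 0.0023 (-0.4 deg) clock 18.73
```

```bash
python3 -m creep '[[-0.02,-0.04,0.05,0.002,40],[-0.047,-0.073,0.15,0.002,40],[-0.047,-0.073,0.25,0.002,40],[-0.047,-0.073,0.35,0.002,40],[-0.047,-0.073,0.42,0.002,40],[-0.047,-0.073,0.45,0.002,40],[-0.047,-0.073,0.45,0.002,40],[-0.047,-0.073,0.45,0.002,40]]'; python3 - <<'E'
from h import *
o=ctrl.get_obs();s=snapshot("wrist");print(o["tool_pos"],o["orientation"])
np.save("pics/w10.npy",s,allow_pickle=True)
cv2.imwrite("pics/w10c.png",cv2.resize(s["img"][55:255,120:360],(720,600),interpolation=cv2.INTER_CUBIC))
plan(.508,.3032,.032,tray_yaw=74.4)
E
```

```text
clock: 19.4
tool_pos: [0.5088, 0.3018, 0.1765]
orientation: [180.0, -0.0, -15.7]
force: [-0.9, -0.2, 0.2]
opening: 0.0402
[0.50881653 0.30183112 0.17645512] [ 1.79978830e+02 -2.24118404e-03 -1.57484933e+01]
pos [0.509  0.302  0.1769] yaw -15.74 | shift units [-0.013 -0.008  1.449] turn units -0.0008 (0.1 deg) clock 19.45
```

View pics/w10c.png

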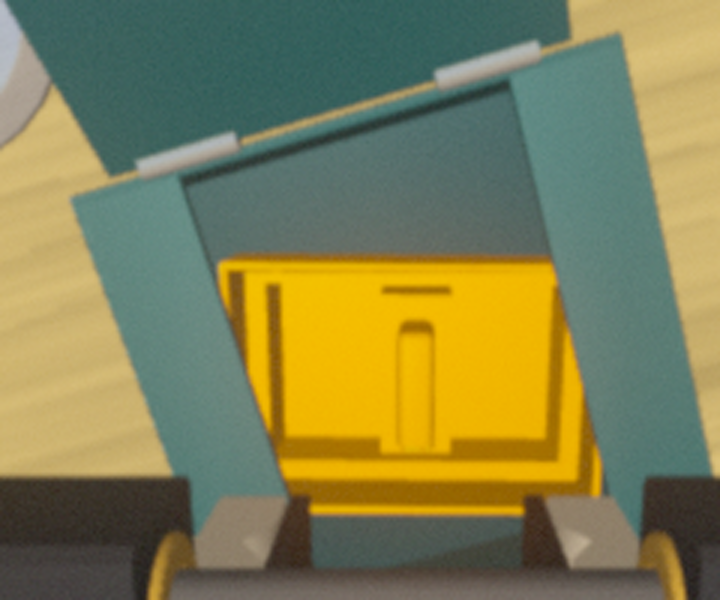

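```bash
python3 - <<'E'
from h import *
s=np.load("pics/w10.npy",allow_pickle=True).item()
def t(p): return np.array(p)/3+[120-.33,55-.33]
P=ray(s,t([(220,264),(553,264),(600,496),(417,332),(417,450)]),.054)[:,:2]*1000; print(P.round(1).tolist())
for i,j in((1,0),(3,4)):
    d=P[j]-P[i];print("yaw",np.degrees(np.arctan2(d[1],d[0])))
print("diag mid",(P[0]+P[2])/2,"fin mid",(P[3]+P[4])/2)
B=ray(s,t([(73,199),(620,35)]),.063)[:,:2]*1000;print(B, B.mean(0)-[86,0]); d=B[0]-B[1];print(np.hypot(*d),np.degrees(np.arctan2(d[1],d[0])))
L=ray(s,t([(185,190),(285,495),(512,90),(605,480)]),.061)[:,:2]*1000;print("lips",L.round(1).tolist())
plan(.508,.3032,.032,tray_yaw=74.2)
E
```

```text
[[564.7, 350.0], [536.6, 250.4], [457.6, 253.2], [527.4, 296.9], [489.7, 307.6]]
yaw 74.24674548113995
yaw 164.25648562352345
diag mid [511.155288   301.63268672] fin mid [508.55296605 302.22496089]
[[594.90837929 383.41581595]
 [595.20966526 218.29059439]] [509.05902228 300.85320517]
165.12549642896448 90.10454123908113
lips [[588.5, 351.2], [488.7, 352.3], [589.3, 251.0], [465.5, 251.2]]
pos [0.509  0.302  0.1769] yaw -15.74 | shift units [-0.013 -0.008  1.449] turn units 0.0003 (-0.1 deg) clock 19.45
```

```bash
python3 -m creep '[[-0.005,-0.005,0.1,0,40],[-0.007,-0.005,0.22,0,40],[-0.007,-0.005,0.35,0,40],[-0.007,-0.005,0.5,0,40],[-0.007,-0.005,0.65,0,40],[-0.007,-0.005,0.8,0,40],[-0.007,-0.005,0.93,0,40],[-0.007,-0.005,1,0,40]]' && python3 -m creep '[[0,0,0.08,0,40],[0,0,0.16,0,40],[0,0,0.24,0,40],[0,0,0.31,0,40],[0,0,0.37,0,40],[0,0,0.42,0,40],[0,0,0.44,0,40],[0,0,0.45,0,40]]' && python3 -m creep '[[0,0,0,0,40],[0,0,0,0,30],[0,0,0,0,22],[0,0,0,0,16],[0,0,0,0,10],[0,0,0,0,0],[0,0,0,0,0],[0,0,0,0,0]]'; python3 -c "
from h import *
plan(.509,.3015,.035,tray_yaw=0)"
```

```text
clock: 20.12
tool_pos: [0.5075, 0.3021, 0.0747]
orientation: [179.9, 0.1, -15.8]
force: [-0.7, -0.3, 0.1]
opening: 0.0399
clock: 20.78
tool_pos: [0.5081, 0.3026, 0.0312]
orientation: [180.0, 0.0, -15.7]
force: [-0.7, 0.6, -0.0]
opening: 0.0403
clock: 21.45
tool_pos: [0.5081, 0.3027, 0.0317]
orientation: [-180.0, -0.0, -15.7]
force: [-0.1, 0.3, 2.5]
opening: 0.0118
pos [0.5081 0.3027 0.0317] yaw -15.73 | shift units [ 0.012  0.01  -0.033] turn units 0.4126 (-74.3 deg) clock 21.45
```

```bash
python3 -m creep '[[0.006,0.005,-0.015,0.01,0],[0.012,0.01,-0.015,0.03,0],[0.012,0.01,-0.015,0.06,0],[0.012,0.01,-0.015,0.09,0],[0.012,0.01,-0.015,0.12,0],[0.012,0.01,-0.015,0.15,0],[0.012,0.01,-0.015,0.18,0],[0.012,0.01,-0.015,0.206,0]]'; python3 -c "
from h import *
plan(.509,.3015,.0332,tray_yaw=0);print(ctrl.get_obs()['moment'])"
```

```text
clock: 22.12
tool_pos: [0.5088, 0.3012, 0.0328]
orientation: [180.0, 0.0, -53.1]
force: [-0.2, -1.2, -0.8]
opening: 0.012
pos [0.5088 0.3012 0.0328] yaw -53.09 | shift units [-0.001 -0.003 -0.004] turn units 0.2050 (-36.9 deg) clock 22.12
[-0.04914799  0.13398195 -0.0437648 ]
```

```bash
python3 -m creep '[[0,0,0,0.02,0],[0,0,0,0.05,0],[0,0,0,0.08,0],[0,0,0,0.11,0],[0,0,0,0.14,0],[0,0,0,0.17,0],[0,0,0,0.195,0],[0,0,0,0.205,0]]'; python3 - <<'E'
from h import *
plan(.509,.3015,.0332,tray_yaw=0);print(ctrl.get_obs()['moment'])
s=snapshot("wrist");cv2.imwrite("pics/w11.png",s["img"]);np.save("pics/w11.npy",s,allow_pickle=True)
t=snapshot("top");cv2.imwrite("pics/t11.png",cv2.resize(t["img"][110:240,90:220],None,fx=4,fy=4,interpolation=cv2.INTER_CUBIC))
E
```

```text
clock: 22.78
tool_pos: [0.5088, 0.3013, 0.0328]
orientation: [180.0, -0.0, -90.0]
force: [0.3, 0.1, -0.6]
opening: 0.0117
pos [0.5088 0.3013 0.0328] yaw -89.98 | shift units [-0.002 -0.002 -0.004] turn units 0.0001 (-0.0 deg) clock 22.78
[0.01742695 0.13792158 0.02145045]
```

View pics/w11.png

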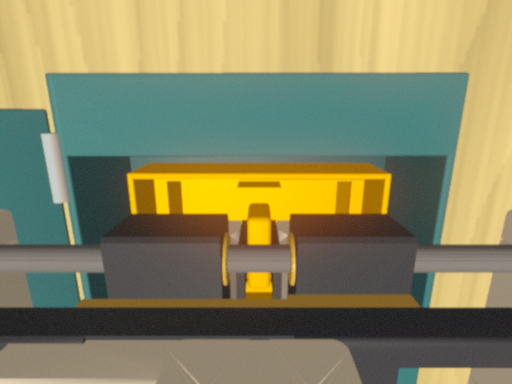

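View pics/t11.png

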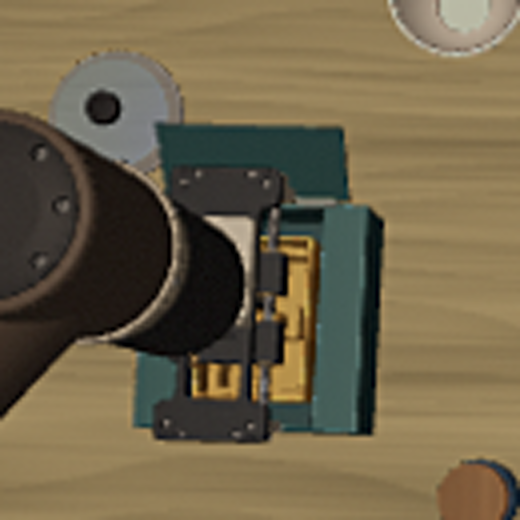

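```bash
python3 - <<'E'
from h import *
s=np.load("pics/w11.npy",allow_pickle=True).item()
print("lip",ray(s,[(140,156),(385,156)],.063),"rim",ray(s,[(130,173.5),(388,173.5)],.0555), "end walls",ray(s,[(52,74),(467,73)],.063))
E
```

```text
lip [[0.56043044 0.25104182 0.063     ]
 [0.45549608 0.25102925 0.063     ]] rim [[0.56885863 0.2602729  0.0555    ]
 [0.45001096 0.26026368 0.0555    ]] end walls [[0.59218516 0.21813014 0.063     ]
 [0.42640745 0.21770564 0.063     ]]
```

```bash
python3 -m creep '[[0.005,0,-0.03,0,0],[0.01,0,-0.07,0,0],[0.01,0,-0.12,0,0],[0.01,0,-0.18,0,0],[0.01,0,-0.25,0,0],[0.01,0,-0.32,0,0],[0.01,0,-0.4,0,0],[0.01,0,-0.45,0,0]]' && python3 -m creep '[[0,0,-0.1,0,0],[0,0,-0.22,0,0],[0,0,-0.35,0,0],[0,0,-0.5,0,0],[0,0,-0.65,0,0],[0,0,-0.8,0,0],[0,0,-0.94,0,0],[0,0,-1,0,0]]' && python3 -m creep '[[0,0,-0.1,0,0],[0,0,-0.2,0,0],[0,0,-0.3,0,0],[0,0,-0.4,0,0],[0,0,-0.5,0,0],[0,0,-0.58,0,0],[0,0,-0.6,0,0],[0,0,-0.6,0,0]]'; python3 - <<'E'
from h import *
s=snapshot("wrist");cv2.imwrite("pics/w12.png",s["img"])
plan(.629,.088,.238,tray_yaw=-10.9)
E
```

```text
clock: 23.55
tool_pos: [0.5094, 0.3007, 0.0796]
orientation: [-179.9, 0.1, -89.7]
force: [1.0, -0.7, -1.5]
opening: 0.0117
clock: 24.22
tool_pos: [0.5097, 0.3009, 0.1808]
orientation: [-179.9, 0.1, -89.7]
force: [0.5, 0.9, -1.1]
opening: 0.0122
clock: 24.88
tool_pos: [0.5092, 0.3006, 0.2388]
orientation: [-180.0, 0.1, -89.7]
force: [-0.3, -0.2, -2.0]
opening: 0.0122
pos [0.5089 0.3004 0.2381] yaw -89.71 | shift units [ 2.13 -1.19 -0.  ] turn units 0.0621 (-11.2 deg) clock 24.93
```

View pics/w12.png

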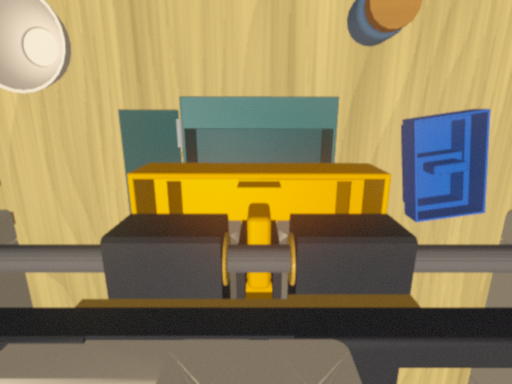

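```bash
python3 -m creep '[[0.1,-0.05,0,0.005,0],[0.22,-0.12,0,0.01,0],[0.36,-0.2,0,0.02,0],[0.5,-0.28,0,0.03,0],[0.65,-0.36,0,0.04,0],[0.8,-0.44,0,0.05,0],[0.92,-0.52,0,0.06,0],[1,-0.56,0,0.062,0]]'; python3 - <<'E'
from h import *
a=cv2.imread("pics/w6.png");b=cv2.imread("pics/w12.png")
for i,n in((a,"red"),(b,"gold")):
    for u in (200,310): print(n,u,i[155:182,u].max(axis=1).tolist())
plan(.629,.088,.238,tray_yaw=-10.9)
E
```

```text
clock: 25.6
tool_pos: [0.5662, 0.1984, 0.2375]
orientation: [180.0, -0.1, -101.1]
force: [-0.3, 0.1, -1.4]
opening: 0.0117
red 200 [137, 138, 162, 189, 167, 136, 129, 130, 128, 128, 131, 132, 133, 153, 189, 211, 220, 220, 217, 218, 231, 236, 237, 237, 237, 237, 238]
red 310 [136, 139, 161, 190, 166, 135, 126, 127, 130, 127, 128, 128, 129, 148, 187, 208, 216, 218, 211, 205, 220, 228, 227, 228, 227, 228, 228]
gold 200 [120, 119, 120, 121, 122, 121, 118, 122, 136, 141, 141, 139, 142, 143, 144, 141, 144, 157, 192, 220, 235, 240, 238, 234, 241, 245, 246]
gold 310 [104, 104, 107, 101, 107, 105, 102, 113, 130, 143, 143, 145, 145, 144, 146, 145, 144, 155, 183, 215, 233, 238, 237, 228, 224, 237, 244]
pos [0.5662 0.1984 0.2375] yaw -101.07 | shift units [ 0.963 -0.828 -0.005] turn units -0.0010 (0.2 deg) clock 25.6
```

```bash
python3 -m creep '[[0.1,-0.08,0,0,0],[0.22,-0.18,0,0,0],[0.35,-0.3,0,0,0],[0.5,-0.43,0,0,0],[0.65,-0.56,0,0,0],[0.8,-0.7,0,0,0],[0.92,-0.8,0,0,0],[0.963,-0.828,0,-0.001,0]]'; python3 -m creep '[[0,0,0,0,0],[0,0,0,0,0],[0,0,0,0,0],[0,0,0,0,0],[0,0,0,0,0],[0,0,0,0,0],[0,0,0,0,0],[0,0,0,0,0]]'; python3 - <<'E'
from h import *
s=snapshot("wrist");cv2.imwrite("pics/w13.png",s["img"])
o=ctrl.get_obs();p=o["tool_pos"];M=R.from_euler('xyz',o["orientation"],degrees=True).as_matrix()
for n,row in(("red",169),("gold",173)):
    P=ray(s,[(200,row),(259,row),(310,row)],p[2]+.022); print(n,((P-p)@M*1000).round(1).tolist())
m=mask(s,"red",258,60,58); m=cv2.morphologyEx(m,cv2.MORPH_OPEN,np.ones((3,3)));print(cv2.boundingRect(m));print(rect(s,m,.104))
cv2.imwrite("pics/w13c.png",cv2.resize(s["img"][0:180,150:370],(733,600),interpolation=cv2.INTER_CUBIC))
plan(.609,-.0222,.238,tray_yaw=-10.9)
E
```

```text
clock: 26.27
tool_pos: [0.6294, 0.0882, 0.2375]
orientation: [180.0, -0.0, -100.7]
force: [0.1, -0.7, -1.7]
opening: 0.0115
clock: 26.93
tool_pos: [0.6286, 0.0908, 0.2381]
orientation: [-180.0, 0.0, -100.7]
force: [-0.3, 0.1, 0.0]
opening: 0.0119
red [[42.7, -27.8, -22.0], [42.7, -0.5, -22.0], [42.7, 23.0, -22.0]]
gold [[40.8, -27.9, -22.0], [40.8, -0.5, -22.0], [40.8, 23.1, -22.0]]
(200, 8, 116, 99)
(-10.66748046875, (np.float64(109.08462158239297), np.float64(82.94922153216694)), array([601.96664493, -19.22152425]), array([609.19819628, -21.11831822]))
pos [0.6286 0.0907 0.2381] yaw -100.67 | shift units [ 1.146e+00 -1.600e-02  1.000e-03] turn units 0.0013 (-0.2 deg) clock 26.98
```

View pics/w13c.png

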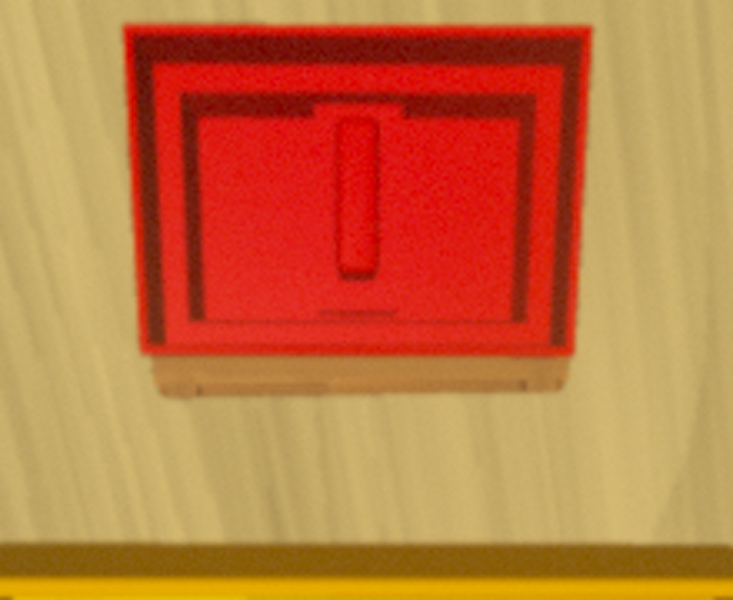

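```bash
python3 - <<'E'
from h import *
s=snapshot("wrist")
hsv=cv2.cvtColor(s["img"],cv2.COLOR_BGR2HSV)
m=(((hsv[...,0]<8)|(hsv[...,0]>172))&(hsv[...,1]>190)).astype(np.uint8)*255; m[125:]=0; m[:,:170]=0;m[:,350:]=0
m=cv2.morphologyEx(m,cv2.MORPH_OPEN,np.ones((5,5)))
print(cv2.boundingRect(m)); r=rect(s,m,.104);print(r)
c=r[2]/1000; e=np.radians(-100.9); t=c+.0012*np.array([np.cos(e),np.sin(e)]); print(t)
plan(t[0],t[1],.155,tray_yaw=r[0])
E
```

```text
(187, 8, 140, 99)
(-10.674934387207031, (np.float64(122.80701000438967), np.float64(82.94471882982805)), array([609.30428756, -20.6805529 ]), array([609.79272116, -21.30955488]))
[ 0.60907737 -0.0218589 ]
pos [0.6286 0.0906 0.2381] yaw -100.67 | shift units [ 1.142 -0.016  0.831] turn units 0.0000 (-0.0 deg) clock 27.03
```

```bash
python3 -m creep '[[0.1,-0.005,0,0,0],[0.22,-0.01,0,0,0],[0.34,-0.015,0,0,0],[0.46,-0.016,0,0,0],[0.58,-0.016,0,0,0],[0.7,-0.016,0,0,0],[0.78,-0.016,0,0,0],[0.82,-0.016,0,0,0]]' && python3 -m creep '[[0.08,0,0.02,0,0],[0.16,0,0.1,0,0],[0.23,0,0.2,0,0],[0.28,0,0.35,0,0],[0.31,0,0.5,0,0],[0.325,0,0.65,0,0],[0.325,0,0.77,0,0],[0.325,0,0.8,0,0]]'; python3 - <<'E'
from h import *
s=snapshot("wrist"); cv2.imwrite("pics/w14.png",s["img"])
plan(.6093,-.0225,.112,tray_yaw=-10.7)
E
```

```text
clock: 27.7
tool_pos: [0.6147, 0.008, 0.2383]
orientation: [-180.0, 0.0, -100.8]
force: [-0.1, 0.2, -2.2]
opening: 0.012
clock: 28.37
tool_pos: [0.6071, -0.0228, 0.1546]
orientation: [179.7, -0.1, -100.7]
force: [-1.5, 0.0, -1.3]
opening: 0.0117
pos [ 0.6075 -0.0227  0.1553] yaw -100.70 | shift units [-0.006 -0.019  0.433] turn units -0.0000 (0.0 deg) clock 28.42
```

View pics/w14.png

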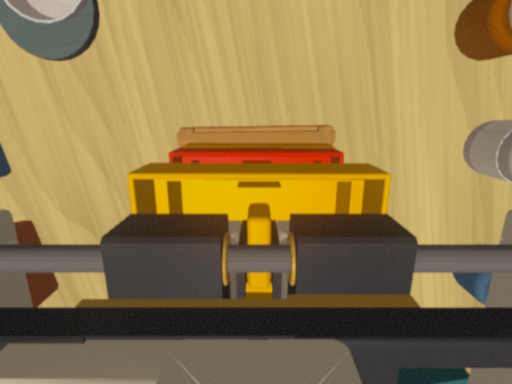

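```bash
python3 -m creep '[[0,0,0.03,0,0],[0,0,0.07,0,0],[0,0,0.1,0,0],[0,0,0.12,0,0],[0,0,0.13,0,0],[0,0,0.13,0,0],[0,0,0.13,0,0],[0,0,0.13,0,0]]'; python3 - <<'E'
from h import *
plan(.6093,-.0225,.112,tray_yaw=-10.7)
s=snapshot("wrist"); i=s["img"]; cv2.imwrite("pics/w15.png",cv2.resize(i[110:230,110:410],(800,320),interpolation=cv2.INTER_CUBIC))
E
```

```text
clock: 29.08
tool_pos: [0.6091, -0.0223, 0.1453]
orientation: [-180.0, 0.0, -100.7]
force: [-0.8, -0.3, -0.4]
opening: 0.0118
pos [ 0.6091 -0.0223  0.1453] yaw -100.68 | shift units [ 0.002 -0.002  0.333] turn units 0.0001 (-0.0 deg) clock 29.08
```

View pics/w15.png

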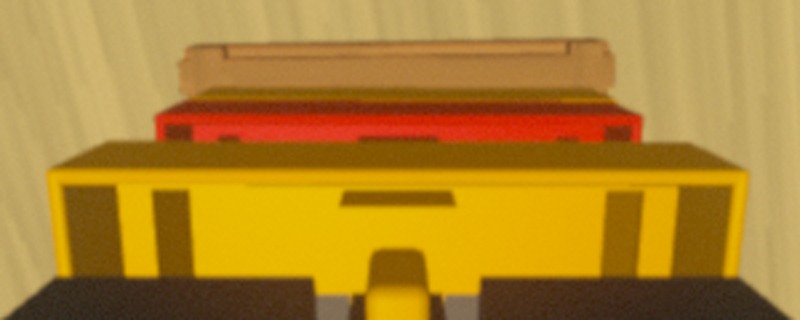

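```bash
python3 -m creep '[[0,0,0.03,0,0],[0,0,0.07,0,0],[0,0,0.11,0,0],[0,0,0.15,0,0],[0,0,0.18,0,0],[0,0,0.2,0,0],[0,0,0.22,0,0],[0,0,0.22,0,0]]' && python3 -m creep '[[0,0,0.02,0,0],[0,0,0.035,0,0],[0,0,0.05,0,0],[0,0,0.065,0,0],[0,0,0.08,0,0],[0,0,0.09,0,0],[0,0,0.1,0,0],[0,0,0.1,0,0]]'; python3 -c "
from h import *
plan(.6093,-.0225,.112,tray_yaw=-10.7); print(ctrl.get_obs()['force'],ctrl.get_obs()['moment'])"
```

```text
clock: 29.8
tool_pos: [0.6088, -0.0223, 0.1225]
orientation: [180.0, -0.0, -100.7]
force: [0.6, 0.6, -1.6]
opening: 0.0117
clock: 30.47
tool_pos: [0.6089, -0.0223, 0.1128]
orientation: [180.0, -0.0, -100.7]
force: [-0.0, -0.2, -1.9]
opening: 0.0118
pos [ 0.6089 -0.0223  0.1128] yaw -100.69 | shift units [ 0.001 -0.005  0.008] turn units 0.0001 (-0.0 deg) clock 30.47
[-0.04150467 -0.22351053 -1.85711608] [-0.02747226  0.07890666  0.01343733]
```

```bash
python3 -m creep '[[0,0,0.005,0,0],[0,0,0.01,0,0],[0,0,0.013,0,0],[0,0,0.016,0,0],[0,0,0.018,0,0],[0,0,0.018,0,0],[0,0,0.018,0,0],[0,0,0.018,0,0]]'; python3 -c "
from h import *
print(ctrl.get_obs()['force'],ctrl.get_obs()['moment'])"
```

```text
clock: 31.13
tool_pos: [0.609, -0.0223, 0.1117]
orientation: [-180.0, 0.0, -100.7]
force: [-2.8, 0.6, 5.4]
opening: 0.0119
[-2.80810874  0.5969927   5.36160254] [ 0.24980094  1.20636472 -0.01759921]
```

Contact at the expected home height (0.1117 m). I release, then rise.

```bash
python3 -m creep '[[0,0,0,0,12],[0,0,0,0,14],[0,0,0,0,18],[0,0,0,0,24],[0,0,0,0,32],[0,0,0,0,40],[0,0,0,0,40],[0,0,0,0,40]]' && python3 -m creep '[[0,0,-0.03,0,40],[0,0,-0.1,0,40],[0,0,-0.22,0,40],[0,0,-0.37,0,40],[0,0,-0.55,0,40],[0,0,-0.75,0,40],[0,0,-0.92,0,40],[0,0,-1,0,40]]' && python3 -m creep '[[-0.1,0,-0.05,0,40],[-0.2,0,-0.12,0,40],[-0.35,0,-0.2,0,40],[-0.5,0,-0.26,0,40],[-0.65,0,-0.3,0,40],[-0.8,0,-0.3,0,40],[-0.92,0,-0.3,0,40],[-1,0,-0.3,0,40]]'  && python3 -m creep '[[0,0,0,0,40],[0,0,0,0,40],[0,0,0,0,40],[0,0,0,0,40],[0,0,0,0,40],[0,0,0,0,40],[0,0,0,0,40],[0,0,0,0,40]]'; python3 - <<'E'
from h import *
s=snapshot("wrist"); cv2.imwrite("pics/w16.png",s["img"])
t=snapshot("scene"); cv2.imwrite("pics/s16.png",cv2.resize(t["img"][130:290,180:380],None,fx=4,fy=3.75))
hsv=cv2.cvtColor(s["img"],cv2.COLOR_BGR2HSV)
m=((hsv[...,0]>17)&(hsv[...,0]<30)&(hsv[...,1]>215)).astype(np.uint8)*255; m[160:]=0; m[:,:140]=0;m[:,380:]=0
m=cv2.morphologyEx(m,cv2.MORPH_OPEN,np.ones((5,5)))
print(cv2.boundingRect(m),rect(s,m,.134),cam(s)[1])
E
```

```text
clock: 31.8
tool_pos: [0.609, -0.0223, 0.1112]
orientation: [180.0, -0.0, -100.7]
force: [-0.3, -0.7, 0.1]
opening: 0.0391
clock: 32.47
tool_pos: [0.6101, -0.0223, 0.2146]
orientation: [-179.8, 0.1, -100.7]
force: [1.0, -0.0, -0.5]
opening: 0.0403
clock: 33.13
tool_pos: [0.6276, 0.0781, 0.2405]
orientation: [179.9, -0.0, -100.6]
force: [0.4, -0.4, -1.3]
opening: 0.0395
clock: 33.8
tool_pos: [0.6275, 0.0756, 0.2413]
orientation: [-180.0, 0.0, -100.7]
force: [0.3, 0.5, -0.3]
opening: 0.0402
(183, 19, 153, 106) (-10.718414306640625, (np.float64(123.23071516661639), np.float64(82.57515172747345)), array([610.49703867, -20.20018565]), array([609.98660872, -20.82864345])) [0.61549447 0.00745448 0.39848761]
```

View pics/w16.png

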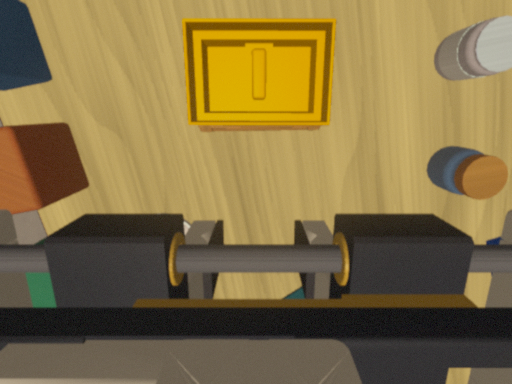

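View pics/s16.png

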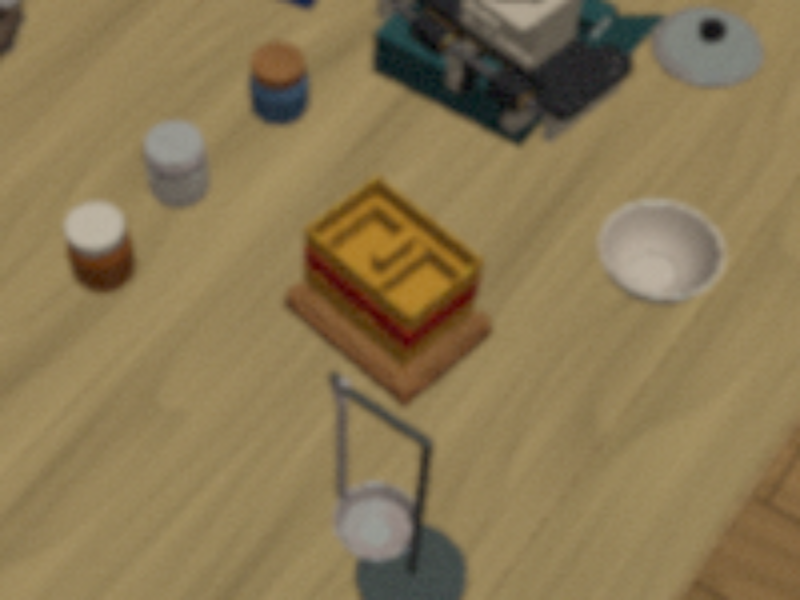

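```bash
python3 - <<'E'
from h import *
t=snapshot("scene"); a=cv2.imread("pics/sceneA.png"); d=cv2.absdiff(t["img"],a).max(2)
m=cv2.morphologyEx((d>45).astype(np.uint8),cv2.MORPH_OPEN,np.ones((3,3)))
n,l,st,c=cv2.connectedComponentsWithStats(m); print([s.tolist() for s in st[1:] if s[4]>15])
print("far-edge checks: rim height from parallax, two views")
from plant import workorder
print(workorder.close_job(), ctrl.get_obs()["clock"])
E
```

```text
[[43, 0, 4, 5, 16], [64, 0, 72, 57, 1437], [165, 0, 19, 10, 129], [258, 0, 25, 10, 151], [317, 3, 6, 3, 18], [325, 3, 11, 6, 39], [288, 7, 4, 8, 26], [297, 12, 42, 31, 322], [26, 23, 4, 6, 20], [0, 55, 83, 229, 7770], [164, 55, 33, 63, 1325], [273, 54, 63, 93, 2831], [111, 81, 11, 32, 256], [119, 115, 16, 11, 116], [0, 155, 14, 18, 153], [317, 158, 9, 7, 48], [306, 160, 7, 5, 29], [256, 179, 44, 44, 643], [180, 232, 33, 40, 1044], [9, 234, 8, 11, 60], [0, 247, 7, 13, 55]]
far-edge checks: rim height from parallax, two views
the job is handed in; nothing more can be done
the job is handed in; nothing more can be done
```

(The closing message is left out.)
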